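# Open the cotton-reel bucket on the non-slip mat

### The job

Carry the white bucket by its wire handle to the round green non-slip mat, stand it there without dropping it and let the handle down. Then turn the red lid anticlockwise until its yellow lugs come into the three slots of the collar, lift it off while the bucket stays standing on the mat, and set it down gently, right way up, flat inside the round grey saucer. Never lift the bucket by its lid, and leave the can, mug and tape roll where they are.

Things in the scene. Friction and masses are not known exactly. Their poses are not given: they have to be found in the camera images.
- bucket: Loose white plastic bucket, closed by the red lid, about 0.55 kg without lid. Origin: centre of its underside, z up its axis. Foot 100 mm diameter, top collar 135 mm diameter, 121.5 mm high without lid. Its wire handle hinges about a line parallel to the bucket's y axis and lies down on its +x or -x side. Inside: a few cotton reels, fixed.
- collar (a point): On the bucket's axis at its top, 121.5 mm above its underside, same axes. The collar's flat inward flange (light grey, 56.5 to 67.5 mm from the axis, 4 mm thick) has three slots 36 deg wide, centred at 0, 120 and 240 deg from the bucket's x axis, anticlockwise seen from above. The lid's underside rests on a ledge 11.5 mm below this point.
- hinge (a point): Middle of the handle's hinge line, on the bucket's axis 106 mm above its underside, same axes; ears at y = +-73 mm.
- handle_grip (a point): Middle of the black grip tube of the wire handle: 18 mm diameter, 70 mm long, parallel to the bucket's y axis, turns freely on the wire, 110 mm from the hinge line. Lying down the tube is 96 mm above the bucket's underside with 33 mm of air to the collar; upright it is 216 mm above it, clear over the lid. Its own x and z axes may point anywhere.
- bail (a joint): Angle of the wire handle: 0 = lying on the bucket's +x side (its start), sticking out 5 deg below level; 1.66 = upright; 3.32 = lying on the -x side. It swings freely and when let go falls to the side to which it leans, onto its stop.
- lid_bar (a point): Point to grip the red lid: in its bar handle, on its axis, 34 mm above its underside; z is the lid's up. The bar is 76 mm long (this point's x), 16 mm thick (y) and reaches from 10 to 46 mm above the underside; the lid's disc is 108 mm in diameter, 12 mm thick, 0.11 kg.
- lid_under (a point): Centre of the lid's underside, axes as lid_bar. Three yellow lugs (20 mm wide, 5 mm thick, out to 62 mm from the axis) at 0, 120 and 240 deg from x, with yellow marks above them on the lid. At the start they are under the collar's flange, 43 to 73 deg clockwise, seen from above, of the slots, and the lid can rise only 2.5 mm.
- lid: The red lid; origin at the centre of its underside, axes as lid_bar. Turned anticlockwise until lugs and slots line up within 7 deg, it lifts straight out. Some 22 deg too far it meets a stop, its lugs under the flange again. It turns easily (under 0.1 N m) with 2 mm of play sideways; the bucket on the mat does not turn with it if it is not pressed hard.
- mat_top (a point): Centre of the top of the round green non-slip rubber mat, 190 mm diameter, 3 mm thick, fixed to the table.
- tray_floor (a point): Centre of the inner floor of the round grey plastic saucer (fixed), 3 mm above the table; floor 160 mm diameter, rim 184 mm diameter and 11 mm high.
- can_center (a point): Red drinks can, 66 mm diameter, 115 mm high, standing; the point is at its middle. Bystander.
- mug_mid (a point): White mug, 80 mm diameter, 92 mm high; the point is half-way up. Bystander.
- tape_mid (a point): Roll of green tape lying flat, 90 mm diameter, 25 mm high; the point is at its centre. Bystander.
Things that resemble listed ones, but are neither listed nor needed, are in the scene too. Of the things shaped like the part that bears tray_floor, the grey one is meant.

How it is judged:
By the outcome, as a careful person would: the job done as asked, in the order asked, and still so for the second after the job is handed in, with the robot touching nothing.
It also fails if it takes over 72 s, if anything falls off the work surface, if the arm or the gripper's body presses on something with over 40 N, if the wrist force passes 120 N, or if a joint passes its speed limit or range.

### The arm

A 7-joint arm with a two-finger parallel gripper is mounted at the origin on the work surface. World frame = base frame: x ahead of the robot, y to its left, z up, the work surface at z = 0. Lengths are in m, angles in rad, forces in N, time in s.
With the tool pointing down it reaches from about 0.4 to 0.85 m from the base axis. Payload 4.4 kg.
Tool frame: the origin (TCP) lies at the very end of the fingers, on their centre line; the grasp point (between the pads) lies 19 mm behind it (r.hold_point_z is the distance from the TCP to the grasp point, in m); x points along the fingers, y is the direction in which the jaws open and shut, and the axes are right-handed (so a half turn about x gives the same grasp; the last joint's range is limited). The gripper opens to 94 mm and grips with 3 to 60 N. Pads are 16 mm wide; open, the fingers measure 119 mm over their backs; the gripper's body (75 mm by 177 mm) begins 78 mm behind the grasp point.
Start: joints at [-1.279, 0.628, 0.038, 1.517, -0.027, 0.996, -0.02], TCP at [0.228, 0.609, 0.205] pointing down, gripper open.
Joint ranges: [-3.06, 3.06], [-0.37, 2.12], [-1.25, 1.32], [0.18, 2.47], [-1.1, 4.24], [0.23, 1.98], [-2.94, 2.94]. Speed limits (rad/s): [2.57, 2.57, 3.14, 3.14, 3.14, 3.14, 3.14].

### API

Orientations are given as a rotation vector (axis times angle).
In Python, from plant import r gives the robot as it stands.
- The arm moves only by the tool send_rows, never from a script. Its argument "moves" is a list of rows, each an object of numbers: "x", "y", "z": the shift along the world's x, y, z in mm; "roll": the turn about the world's z in degrees. In form: [{"x": .., "y": .., "z": .., "roll": ..}, ...]. A call has 1 to 8 rows; each row shifts and turns the commanded pose from where the row before left it; what a row does not reach is not made up. A row lasts 1/8 s, in which the tool goes at most 62.5 mm and 10.7 degrees, less where a joint would pass 70% of its speed; a pose out of reach is approached as far as the arm can. A call with a gripper value outside its range is refused whole. "claw" is the opening, from 0 (shut) to 1 (fully open), set as the call begins (left out, the last holds). The fingers move at their own pace and stop on an object; "newtons" is the grip in N (left out, the last holds). Time passes only in rows, so rows that do not move let the fingers close. It gives the time, the measured TCP pose, the force and the opening at its end, in the units of the state.
- r.sense(): the state, without advancing time (a new reading comes with each control period).
- r.read_camera(name): name is "side" or "top" or "wrist"; returns a dict with "img" (400x640x3 uint8, red, green, blue), "camera_matrix" (3x3 intrinsics, pixels), "view" (4x4, takes a point from world to camera coordinates). Camera axes: x right, y down, z forward; pixel columns grow to the right and rows downward; lengths in m; the calibration is good to about 2 mm. A picture is of the moment at which its call begins. There is no depth.
- r.hand_in(): hands the job in, once; it reports no verdict.
The state is a dict: "clock": time; "joints": joint angles; "joint_vel": joint speeds; "joint_torque": joint torques, N m; "tcp_pos": TCP position; "eef_rot": TCP orientation; "wrist_force": force on the tool from outside, world axes, zero at the start; "torque": the same for the moment, N m; "opening": opening from 0.0 (shut) to 1.0 (fully open).
Only numpy, scipy, OpenCV 4.12 (cv2) and the standard library are available. Lean on these libraries where they do the work, as an engineer would, in place of code of your own. Each camera call takes 0.05 s, during which the arm holds its last target.

## Working session

There is one attempt and no reset: what is moved stays moved. The work goes in short steps, Python scripts to look and compute and a tool call to move; the robot and the scene stay as the last step left them, time stands still between calls to the robot, and variables do not carry over. Pictures are saved under pics/ and viewed, and the job is handed in when it is done.

Besides the shell and the picture viewer there is one more tool, called after "Emit:" as a command line: name --argument value ..., lists and objects as JSON in quotes. send_rows: Moves the arm, as the interface text tells. Its arguments: {"type":"object","properties":{"moves":{"type":"array","items":{"type":"object","properties":{"x":{"type":"number"},"y":{"type":"number"},"z":{"type":"number"},"roll":{"type":"number"}}}},"claw":{"type":"number"},"newtons":{"type":"number"}},"required":["moves"]}

```bash
ls; mkdir -p pics; cat > h.py <<'E'
import numpy as np, cv2
from plant import r
def snap(n,f):
    d=r.read_camera(n); cv2.imwrite('pics/'+f,d['img'][:,:,::-1]); np.savez('pics/'+f+'.npz',img=d['img'],K=d['camera_matrix'],V=d['view']); return d
def load(f):
    return np.load('pics/'+f+'.npz')
def ray(d,uv):
    K=d['K'];V=d['V'];q=np.linalg.solve(K,np.array([uv[0],uv[1],1.]));R=V[:3,:3];return -R.T@V[:3,3],R.T@q
def onplane(d,uv,z):
    o,v=ray(d,uv);return o+v*(z-o[2])/v[2]
def tri(d1,p1,d2,p2):
    o1,v1=ray(d1,p1);o2,v2=ray(d2,p2);A=np.c_[v1,-v2];t=np.linalg.lstsq(A,o2-o1,rcond=None)[0];a=o1+t[0]*v1;b=o2+t[1]*v2;return (a+b)/2,np.linalg.norm(a-b)
def proj(d,p):
    c=d['V'][:3,:3]@np.array(p)+d['V'][:3,3];q=d['K']@c;return q[:2]/q[2]
E
python3 - <<'E'
from h import *
for n in ['side','top','wrist']:
    d=snap(n,n+'0.png'); V=d['view']; print(n,-V[:3,:3].T@V[:3,3],V[2,:3])
s=r.sense();print(s['clock'],s['tcp_pos'],s['eef_rot'],s['opening'],s['wrist_force'])
E
```

```text
pics
side [-0.12439101 -0.72516835  0.77879855] [ 0.50688044  0.635598   -0.58231212]
top [0.41120332 0.04864401 1.26463287] [ 0.04751725 -0.02372596 -0.9985886 ]
wrist [0.15051947 0.63929717 0.38457575] [ 0.26238851 -0.10022894 -0.9597429 ]
0.15 [0.22742207 0.60837821 0.20479835] [ 0.27968545  1.55276146 -0.28187232] 0.9943701232339136 [-0.2790168  -0.52758225 -0.28739348]
```

View pics/side0.png

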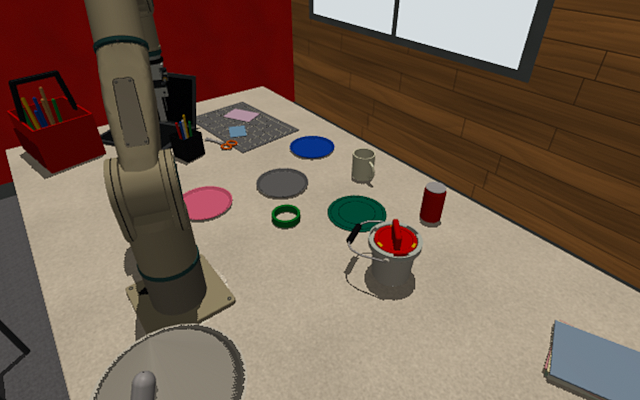

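View pics/top0.png

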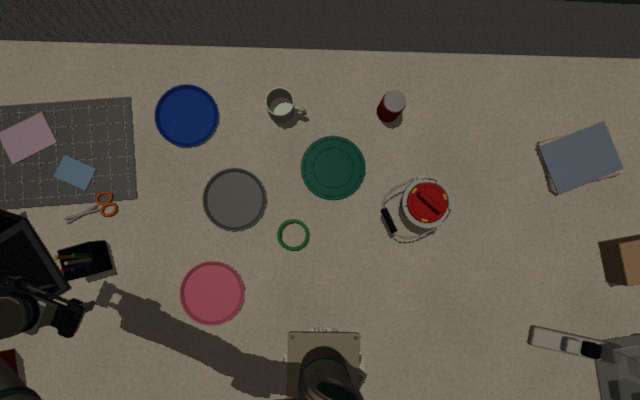

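View pics/wrist0.png

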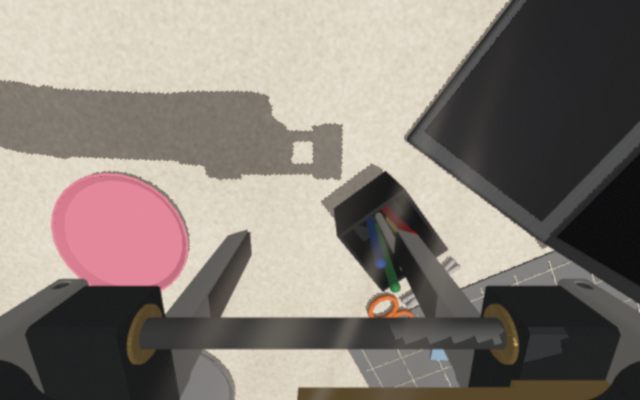

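The top view shows the bucket at about (426,203) with its grip at (388,221), the mat at (333,167) and the grey saucer at (235,199). In the side view the lid is at (396,238) and the grip at (354,233). Next I'll measure them.

```bash
python3 - <<'E'
from h import *
d=load('top0.png'); img=d['img']; hsv=cv2.cvtColor(img,cv2.COLOR_RGB2HSV)
def ell(m,lo=200):
    cs,_=cv2.findContours(m.astype(np.uint8),cv2.RETR_EXTERNAL,cv2.CHAIN_APPROX_NONE)
    return [ (c,cv2.fitEllipse(cv2.convexHull(c))) for c in cs if cv2.contourArea(c)>lo]
H,S,Vv=[hsv[:,:,i].astype(int) for i in range(3)]
def show(name,m,z,lo=200):
    for c,e in ell(m,lo): print(name,np.round(e[0],1),np.round(e[1],1),np.round(onplane(d,e[0],z),4))
win=np.zeros(H.shape,bool)
g=(H>70)&(H<95)&(S>100); show('mat',g,.003)
w=win.copy(); w[160:240,195:275]=1
bg=(S<40)&(Vv<150)&w; show('sauc',bg,.011)
w=win.copy(); w[170:240,370:460]=1
show('lid',((H<8)|(H>172))&(S>150)&w,.122,80)
y=(H>15)&(H<32)&(S>150)&w
n,l,st,ce=cv2.connectedComponentsWithStats(y.astype(np.uint8))
for i in range(1,n): print('yel',st[i,4],ce[i],onplane(d,ce[i],.122))
c=cv2.resize(img[170:250,365:465],None,fx=7,fy=7,interpolation=cv2.INTER_CUBIC); cv2.imwrite('pics/tc.png',c[:,:,::-1])
s=load('side0.png')['img'][200:310,330:440]
cv2.imwrite('pics/sc.png',cv2.resize(s,None,fx=5,fy=5,interpolation=cv2.INTER_CUBIC)[:,:,::-1])
E
```

```text
mat [336.7 392.5] [13.5 41.2] [-0.069  -0.0426  0.003 ]
mat [332.7 167.8] [63.3 63.5] [ 0.5744 -0.0189  0.003 ]
sauc [234.1 199.2] [63.2 63.7] [0.4759 0.2635 0.011 ]
lid [427.  202.2] [39.7 40.4] [ 0.4733 -0.2645  0.122 ]
yel 14 [413.78571429 189.92857143] [ 0.50508712 -0.22883096  0.122     ]
yel 15 [444.53333333 196.2       ] [ 0.49023392 -0.31103364  0.122     ]
yel 13 [424.46153846 219.76923077] [ 0.42663484 -0.25800685  0.122     ]
yel 3 [422. 222.] [ 0.42060922 -0.25151488  0.122     ]
```

View pics/tc.png

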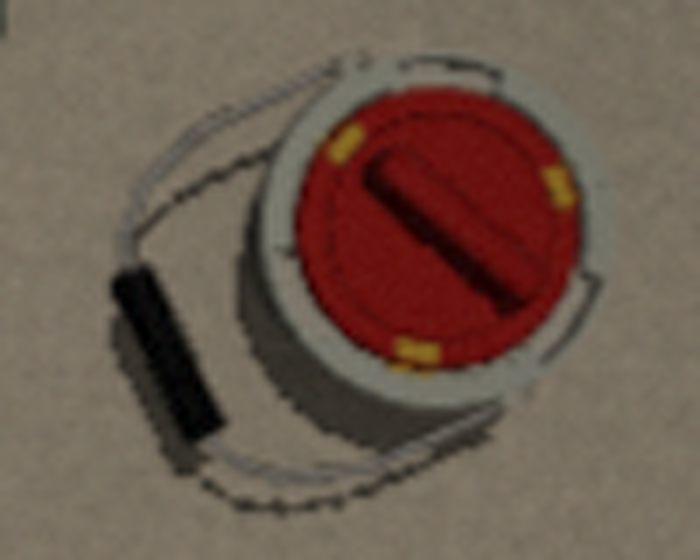

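View pics/sc.png

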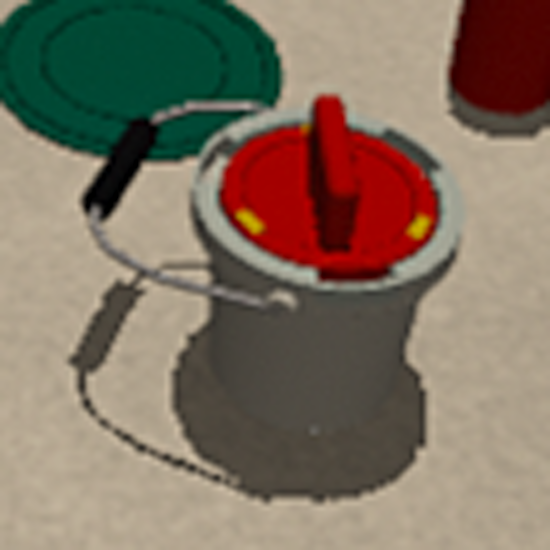

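```bash
python3 - <<'E'
from h import *
d=load('top0.png'); s=load('side0.png')
def blk(d,x0,x1,y0,y1,t=45):
    m=d['img'].max(2)<t; w=np.zeros_like(m); w[y0:y1,x0:x1]=1; m&=w
    n,l,st,ce=cv2.connectedComponentsWithStats(m.astype(np.uint8)); i=1+np.argmax(st[1:,4])
    ys,xs=np.where(l==i); p=np.c_[xs,ys].astype(np.float32); return st[i,4],cv2.minAreaRect(p)
a=blk(d,378,400,205,236); b=blk(s,342,364,220,248)
print(a,b)
c,e=tri(d,a[1][0],s,b[1][0]); print('tube',c,e)
# bucket center
o=np.array([.4733,-.265]); v=c[:2]-o; print('dist',np.hypot(*v),'bucket x deg',np.degrees(np.arctan2(v[1],v[0])))
box=cv2.boxPoints(a[1]); P=[onplane(d,q,.096)[:2] for q in box]; 
for i in range(4):
    e=P[(i+1)%4]-P[i]; print(np.linalg.norm(e),np.degrees(np.arctan2(e[1],e[0])))
for q in [(.505,-.2288),(.4902,-.3110),(.4255,-.2570)]:
    w=np.array(q)-o; print('mark',np.degrees(np.arctan2(w[1],w[0])),np.hypot(*w))
# lid circle side
img=s['img'];hsv=cv2.cvtColor(img,cv2.COLOR_RGB2HSV)
for n,z,col in [('sauc',.011,None)]:
    m=(hsv[:,:,1]<60)&(hsv[:,:,2]<140); w=np.zeros_like(m); w[160:205,250:315]=1; m&=w
    cs,_=cv2.findContours(m.astype(np.uint8),0,1); c=max(cs,key=cv2.contourArea); e=cv2.fitEllipse(cv2.convexHull(c)); print(e,onplane(s,e[0],z))
m=(hsv[:,:,0]>70)&(hsv[:,:,0]<95)&(hsv[:,:,1]>100); 
cs,_=cv2.findContours(m.astype(np.uint8),0,1); c=max(cs,key=cv2.contourArea); e=cv2.fitEllipse(cv2.convexHull(c)); print(e,onplane(s,e[0],.003))
E
```

```text
(np.int32(169), ((388.00006103515625, 220.50003051757812), (25.938386917114258, 6.7082037925720215), 63.43495178222656)) (np.int32(126), ((353.7793884277344, 232.8676300048828), (7.0314412117004395, 21.265823364257812), 30.963754653930664))
tube [ 0.42420487 -0.16692135  0.09668629] 0.003174706385085109
dist 0.10968022939470827 bucket x deg 116.59112683057687
0.018228764818675355 -62.38568001464104
0.06980304725338275 -152.50603116087365
0.01819493967239479 117.46768341182809
0.06975641826815143 27.521720318250456
mark 48.79167179358922 0.04811787609610384
mark -69.82710689698064 0.0490062240944964
mark 170.49880684847184 0.04846483261087364
((281.655029296875, 183.55992126464844), (32.0936164855957, 52.7638053894043), 86.60260009765625) [0.46863694 0.25025591 0.011     ]
((356.4844970703125, 213.1461639404297), (35.4118537902832, 58.26051712036133), 94.28807067871094) [ 0.57151651 -0.02554298  0.003     ]
```

```bash
cat >> h.py <<'E'
from scipy.spatial.transform import Rotation as Ro
def st():
    s=r.sense(); R=Ro.from_rotvec(s['eef_rot']).as_matrix(); y=R[:,1]
    print('t',round(s['clock'],2),'tcp',np.round(np.array(s['tcp_pos'])*1000,1),'jawyaw',round(np.degrees(np.arctan2(y[1],y[0])),2),'toolx',np.round(R[:,0],3),'open',round(s['opening'],3),'F',np.round(s['wrist_force'],1),'T',np.round(s['torque'],2),'q',np.round(s['joints'],2)); return s
E
python3 -c "
from h import *
st(); print(r.hold_point_z)"
```

```text
t 0.15 tcp [227.4 608.4 204.8] jawyaw 69.5 toolx [-0.001 -0.001 -1.   ] open 0.994 F [-0.3 -0.5 -0.3] T [-0.    0.05  0.03] q [-1.28  0.63  0.04  1.52 -0.03  1.   -0.02]
0.0188
```

Emit:
send_rows --moves '[{"x": 26,"y": -45,"z": 6,"roll": -8},{"x": 26,"y": -45,"z": 6,"roll": -8},{"x": 26,"y": -45,"z": 6,"roll": -8},{"x": 26,"y": -45,"z": 6,"roll": -8},{"x": 26,"y": -45,"z": 6,"roll": -8},{"x": 26,"y": -45,"z": 6,"roll": -8},{"x": 26,"y": -45,"z": 6,"roll": -8},{"x": 26,"y": -45,"z": 6,"roll": -8}]' --claw 0.47

```text
clock: 1.15
tcp_pos: [0.4362, 0.2474, 0.2537]
eef_rot: [1.142, 1.251, -1.141]
wrist_force: [1.8, 0.2, -0.1]
opening: 0.469
```

```bash
python3 -c "
from h import *
st(); snap('wrist','w1.png')"
```

```text
t 1.15 tcp [436.2 247.4 253.7] jawyaw 5.25 toolx [ 0.  0. -1.] open 0.469 F [ 1.8  0.2 -0.1] T [-0.04 -0.01 -0.  ] q [-0.85  0.38  0.39  1.87 -0.18  0.93 -0.29]
```

View pics/w1.png

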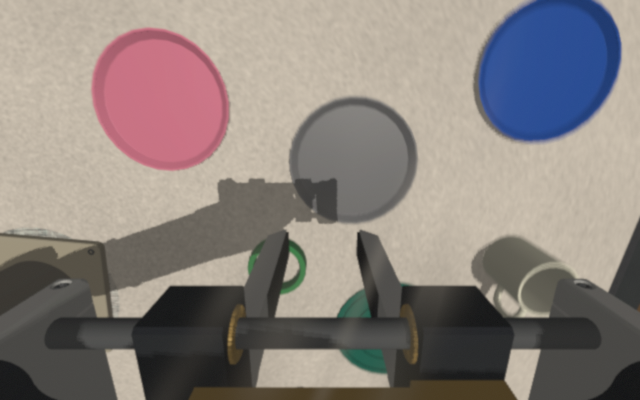

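The wrist view shows the saucer as an ellipse at about (353,160) and the mat at (375,330). Fitting the saucer while I continue to the bucket.

Emit:
send_rows --moves '[{"x": -1,"y": -52,"z": -5,"roll": -8.5},{"x": -1,"y": -52,"z": -5,"roll": -8.5},{"x": -1,"y": -52,"z": -5,"roll": -8.5},{"x": -1,"y": -52,"z": -5,"roll": -8.5},{"x": -2,"y": -52,"z": -5,"roll": -8.5},{"x": -2,"y": -52,"z": -5,"roll": -8.5},{"x": -2,"y": -52,"z": -5,"roll": -8.5},{"x": -1,"y": -51,"z": -5,"roll": -8.5}]'

```text
clock: 2.2
tcp_pos: [0.4245, -0.1674, 0.2133]
eef_rot: [1.956, 0.475, -1.956]
wrist_force: [0.5, -0.0, 1.2]
opening: 0.471
```

```bash
python3 -c "
from h import *
st(); snap('wrist','w2.png')
d=load('w1.png'); hsv=cv2.cvtColor(d['img'],cv2.COLOR_RGB2HSV)
m=(hsv[:,:,1]<40)&(hsv[:,:,2]<165); w=np.zeros_like(m); w[90:225,285:420]=1; m&=w
cs,_=cv2.findContours(m.astype(np.uint8),0,1); c=max(cs,key=cv2.contourArea); e=cv2.fitEllipse(cv2.convexHull(c)); print(e,onplane(d,e[0],.011))
for q in [(353,97),(353,223),(290,160),(417,160)]: print(onplane(d,q,.011))
"
```

```text
t 2.2 tcp [ 424.5 -167.4  213.3] jawyaw -62.73 toolx [ 0.  0. -1.] open 0.471 F [ 0.5 -0.   1.2] T [-0.05  0.08 -0.06] q [-0.21  0.43  0.74  2.04 -0.39  0.82 -0.34]
((346.6147766113281, 165.70870971679688), (124.63206481933594, 153.71067810058594), 46.04341506958008) [0.46965913 0.26087805 0.011     ]
[0.46757235 0.35413014 0.011     ]
[0.48926035 0.17488129 0.011     ]
[0.38851074 0.26165078 0.011     ]
[0.56842935 0.27817774 0.011     ]
```

View pics/w2.png

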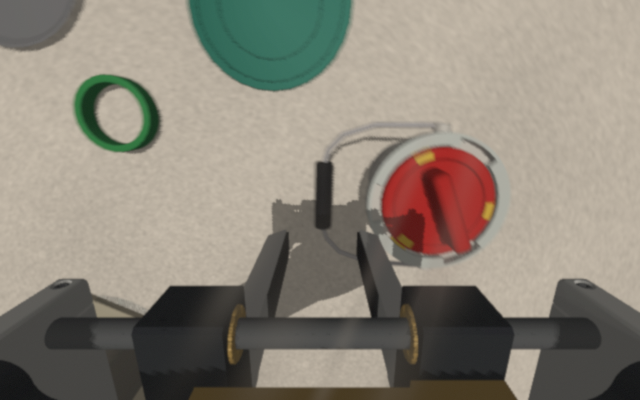

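The tube is at (324,195), vertical, centred between the fingers. I'll measure it and the lid from this view.

```bash
python3 - <<'E'
from h import *
d=load('w2.png'); m=d['img'].max(2)<50; w=np.zeros_like(m); w[150:238,305:345]=1; m&=w
n,l,s_,ce=cv2.connectedComponentsWithStats(m.astype(np.uint8)); i=1+np.argmax(s_[1:,4]); print(s_[i])
a=onplane(d,(323.8,162),.1);b=onplane(d,(323.8,228),.1);print(a,b,(a+b)/2,np.linalg.norm(a-b),np.degrees(np.arctan2(*(a-b)[1::-1])))
print(onplane(d,ce[i],.096))
hsv=cv2.cvtColor(d['img'],cv2.COLOR_RGB2HSV);H,S=hsv[:,:,0],hsv[:,:,1]
y=(H>15)&(H<32)&(S>130); n,l,s_,ce=cv2.connectedComponentsWithStats(y.astype(np.uint8)); P=[]
for i in range(1,n):
    if s_[i,4]>30 and ce[i][0]>370 and ce[i][1]<260: P.append(onplane(d,ce[i],.122)[:2]);print(s_[i,4],ce[i],P[-1])
A=np.array(P);A_=np.c_[2*A,np.ones(len(A))];x=np.linalg.lstsq(A_,(A**2).sum(1),rcond=None)[0];print('lid c',x[:2])
for q in A: print(np.degrees(np.arctan2(*(q-x[:2])[::-1])))
E
```

```text
[316 163  15  66 860]
[ 0.45588516 -0.15079597  0.1       ] [ 0.39370293 -0.18295489  0.1       ] [ 0.42479404 -0.16687543  0.1       ] 0.0700058997039292 27.346750515784414
[ 0.42372417 -0.16678165  0.096     ]
143 [424.4965035  157.59440559] [ 0.5046259  -0.22877245]
137 [488.10948905 210.67153285] [ 0.48953656 -0.31072483]
104 [405.13461538 240.80769231] [ 0.42627618 -0.25654964]
lid c [ 0.4735161  -0.26540975]
49.664442843905846
-70.52972124462977
169.37727205599737
```

Emit:
send_rows --moves '[{"z": -24,"roll": -0.5},{"z": -24},{"z": -24},{"z": -24},{"z": -20},{"z": -12},{"z": -8},{}]'

```text
$.moves[0]: bad value
```

Emit:
send_rows --moves '[{},{},{},{}]' --claw 0.0 --newtons 30

```text
$.moves[0]: bad value
```

```bash
python3 -c "
from h import *
st(); snap('wrist','w3.png'); snap('side','s3.png')"
```

```text
t 2.25 tcp [ 423.8 -175.3  213.7] jawyaw -63.46 toolx [ 0.002 -0.007 -1.   ] open 0.465 F [-0.1 -5.6  0.3] T [-0.45  0.11  0.  ] q [-0.21  0.43  0.75  2.04 -0.39  0.82 -0.34]
```

View pics/w3.png

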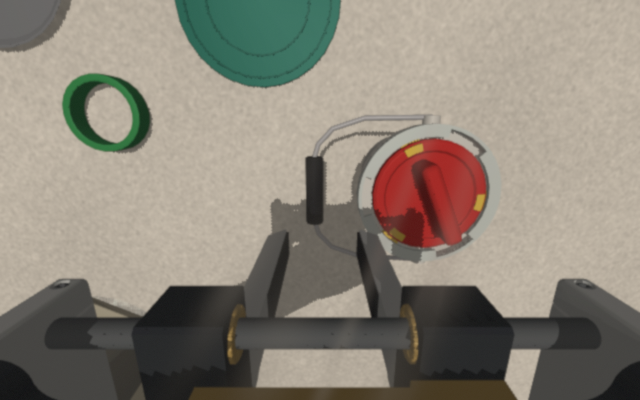

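View pics/s3.png

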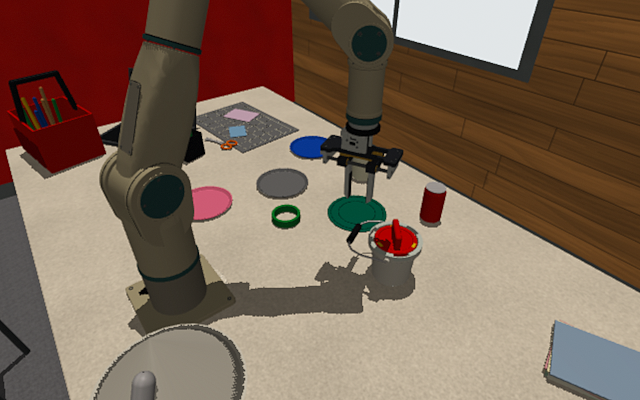

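Both calls were refused because every row needs all four keys, so I'm resending them in full. The arm overshot briefly after its sudden stop, so I'll taper moves from here.

Emit:
send_rows --moves '[{"x": 0,"y": 0,"z": -12,"roll": -0.5},{"x": 0,"y": 0,"z": -24,"roll": 0},{"x": 0,"y": 0,"z": -26,"roll": 0},{"x": 0,"y": 0,"z": -26,"roll": 0},{"x": 0,"y": 0,"z": -22,"roll": 0},{"x": 0,"y": 0,"z": -14,"roll": 0},{"x": 0,"y": 0,"z": -8,"roll": 0},{"x": 0,"y": 0,"z": -4,"roll": 0}]'

```text
clock: 3.35
tcp_pos: [0.4248, -0.1658, 0.0773]
eef_rot: [1.959, 0.471, -1.958]
wrist_force: [1.2, 0.0, 0.2]
opening: 0.472
```

Emit:
send_rows --moves '[{"x": 0,"y": 0,"z": 0,"roll": 0},{"x": 0,"y": 0,"z": 0,"roll": 0},{"x": 0,"y": 0,"z": 0,"roll": 0},{"x": 0,"y": 0,"z": 0,"roll": 0}]' --claw 0.0 --newtons 30

```text
clock: 3.85
tcp_pos: [0.4249, -0.1663, 0.0778]
eef_rot: [1.96, 0.47, -1.958]
wrist_force: [0.1, -0.4, 2.2]
opening: 0.185
```

```bash
python3 -c "
from h import *
st(); snap('wrist','w4.png'); d=snap('side','s4.png')
cv2.imwrite('pics/s4c.png',cv2.resize(d['img'][120:310,290:450],None,fx=3,fy=3)[:,:,::-1])"
```

```text
t 3.85 tcp [ 424.9 -166.3   77.8] jawyaw -63.01 toolx [ 0.001 -0.    -1.   ] open 0.185 F [ 0.1 -0.4  2.2] T [-0.01  0.15 -0.04] q [-0.02  0.63  0.5   2.17 -0.65  0.49 -0.12]
```

View pics/w4.png

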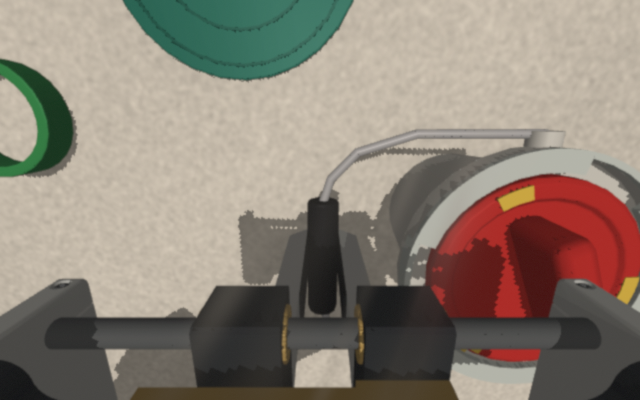

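View pics/s4c.png

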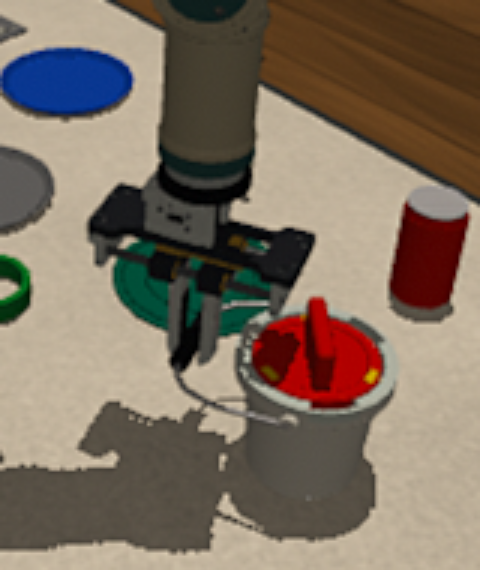

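The tube is gripped: opening 0.185 ≈ 17.4 mm, and it sits between the pads at about (322,250). Next come the deltas for the arc that brings the handle upright.

```bash
python3 - <<'E'
import numpy as np
u=np.array([-.454,.891]);b=np.linspace(0,1,17);s=b*b*(3-2*b)*.5+b*.5
th=np.radians(-5+95*s);p=np.c_[110*np.cos(th)[:,None]*u,110*np.sin(th)]
c=np.round(p-p[0]);print(np.diff(c,axis=0).astype(int).tolist(),(p[-1]-p[0]))
E
```

```text
[[0, 0, 7], [0, 0, 8], [0, -1, 10], [1, -2, 12], [2, -3, 12], [3, -5, 12], [3, -6, 12], [4, -8, 11], [5, -10, 10], [5, -9, 8], [5, -11, 7], [5, -10, 4], [5, -10, 4], [5, -9, 2], [4, -8, 0], [3, -6, 1]] [ 49.74996322 -97.63704236 119.5871317 ]
```

Emit:
send_rows --moves '[{"x": 0,"y": 0,"z": 7,"roll": 0},{"x": 0,"y": 0,"z": 8,"roll": 0},{"x": 0,"y": -1,"z": 10,"roll": 0},{"x": 1,"y": -2,"z": 12,"roll": 0},{"x": 2,"y": -3,"z": 12,"roll": 0},{"x": 3,"y": -5,"z": 12,"roll": 0},{"x": 3,"y": -6,"z": 12,"roll": 0},{"x": 4,"y": -8,"z": 11,"roll": 0}]'

```text
clock: 4.95
tcp_pos: [0.4377, -0.1918, 0.1623]
eef_rot: [1.959, 0.47, -1.959]
wrist_force: [1.1, -2.3, -2.2]
opening: 0.182
```

Emit:
send_rows --moves '[{"x": 5,"y": -10,"z": 10,"roll": 0},{"x": 5,"y": -9,"z": 8,"roll": 0},{"x": 5,"y": -11,"z": 7,"roll": 0},{"x": 5,"y": -10,"z": 4,"roll": 0},{"x": 5,"y": -10,"z": 3,"roll": 0},{"x": 5,"y": -9,"z": 2,"roll": 0},{"x": 4,"y": -8,"z": 0,"roll": 0},{"x": 2,"y": -5,"z": 0,"roll": 0}]'

```text
clock: 5.95
tcp_pos: [0.4748, -0.2661, 0.1973]
eef_rot: [1.96, 0.465, -1.956]
wrist_force: [-2.0, -1.4, 10.7]
opening: 0.183
```

```bash
python3 -c "
from h import *
st(); snap('wrist','w5.png'); d=snap('side','s5.png')
cv2.imwrite('pics/s5c.png',cv2.resize(d['img'][120:310,290:450],None,fx=3,fy=3)[:,:,::-1])"
```

```text
t 5.95 tcp [ 474.8 -266.1  197.3] jawyaw -63.06 toolx [ 0.003 -0.003 -1.   ] open 0.183 F [-2.  -1.4 10.7] T [-0.29  0.54 -0.01] q [ 0.02  0.57  0.68  1.84 -0.45  0.89 -0.19]
```

View pics/w5.png

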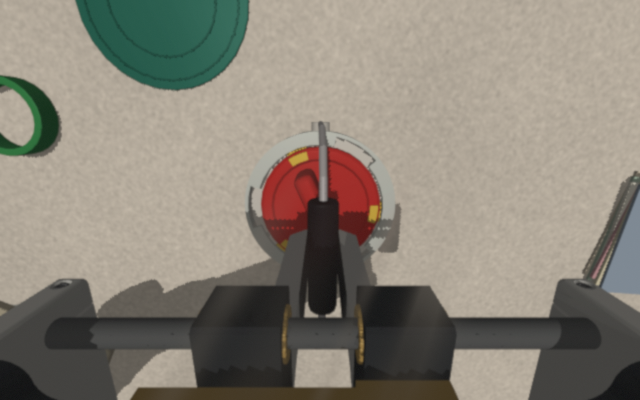

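View pics/s5c.png

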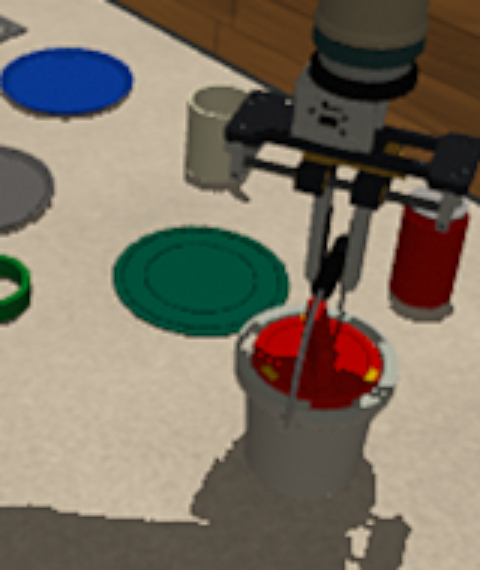

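The handle is upright over the lid, at (322,215) in the wrist view. Lifting now.

Emit:
send_rows --moves '[{"x": 0,"y": 0,"z": 2,"roll": 0},{"x": 0,"y": 0,"z": 4,"roll": 0},{"x": 0,"y": 0,"z": 7,"roll": 0},{"x": 0,"y": 0,"z": 9,"roll": 0},{"x": 0,"y": 0,"z": 9,"roll": 0},{"x": 0,"y": 0,"z": 7,"roll": 0},{"x": 0,"y": 0,"z": 4,"roll": 0},{"x": 0,"y": 0,"z": 2,"roll": 0}]'

```text
clock: 7.05
tcp_pos: [0.4736, -0.2631, 0.2397]
eef_rot: [1.959, 0.47, -1.959]
wrist_force: [-0.7, -0.1, -7.0]
opening: 0.182
```

```bash
python3 -c "
from h import *
st(); snap('wrist','w6.png'); d=snap('side','s6.png')
cv2.imwrite('pics/s6c.png',cv2.resize(d['img'][120:310,290:450],None,fx=3,fy=3)[:,:,::-1])"
```

```text
t 7.05 tcp [ 473.6 -263.1  239.7] jawyaw -63.0 toolx [ 0. -0. -1.] open 0.182 F [-0.7 -0.1 -7. ] T [-0.06  0.17 -0.01] q [-0.01  0.52  0.72  1.79 -0.4   0.98 -0.23]
```

View pics/s6c.png

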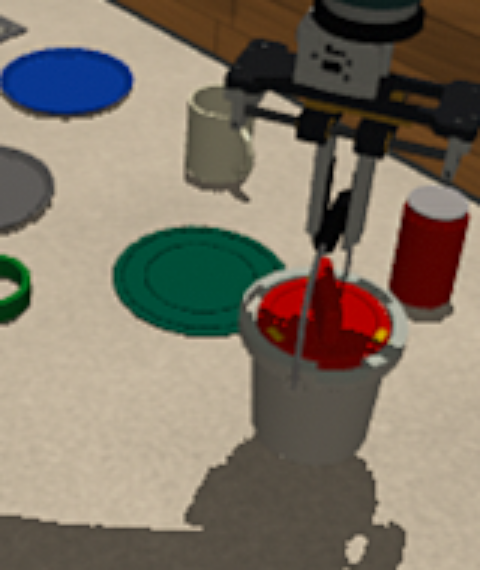

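View pics/w6.png

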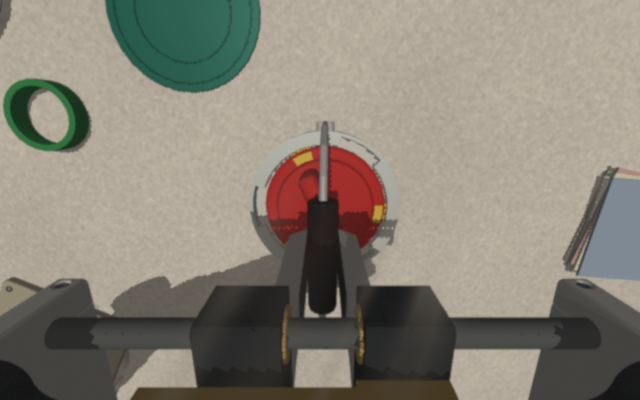

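Emit:
send_rows --moves '[{"x": 1,"y": 2,"z": 0,"roll": 0},{"x": 2,"y": 4,"z": 0,"roll": 0},{"x": 3,"y": 7,"z": 0,"roll": 0},{"x": 4,"y": 10,"z": 0,"roll": 0},{"x": 5,"y": 12,"z": 0,"roll": 0},{"x": 5,"y": 13,"z": 0,"roll": 0},{"x": 5,"y": 13,"z": 0,"roll": 0},{"x": 5,"y": 13,"z": 0,"roll": 0}]'

```text
clock: 8.15
tcp_pos: [0.504, -0.188, 0.2395]
eef_rot: [1.959, 0.471, -1.959]
wrist_force: [0.4, 0.3, -8.2]
opening: 0.184
```

Emit:
send_rows --moves '[{"x": 5,"y": 12,"z": 0,"roll": 0},{"x": 5,"y": 12,"z": 0,"roll": 0},{"x": 5,"y": 12,"z": 0,"roll": 0},{"x": 5,"y": 12,"z": 0,"roll": 0},{"x": 5,"y": 12,"z": 0,"roll": 0},{"x": 5,"y": 12,"z": 0,"roll": 0},{"x": 5,"y": 12,"z": 0,"roll": 0},{"x": 5,"y": 12,"z": 0,"roll": 0}]'

```text
clock: 9.15
tcp_pos: [0.5439, -0.0923, 0.2394]
eef_rot: [1.959, 0.47, -1.959]
wrist_force: [-0.1, 0.3, -7.9]
opening: 0.182
```

Emit:
send_rows --moves '[{"x": 5,"y": 13,"z": 0,"roll": 0},{"x": 5,"y": 13,"z": 0,"roll": 0},{"x": 5,"y": 12,"z": 0,"roll": 0},{"x": 5,"y": 11,"z": 0,"roll": 0},{"x": 4,"y": 9,"z": 0,"roll": 0},{"x": 3,"y": 7,"z": 0,"roll": 0},{"x": 3,"y": 6,"z": 0,"roll": 0},{"x": 1,"y": 3,"z": 0,"roll": 0}]'

```text
clock: 10.15
tcp_pos: [0.5748, -0.0189, 0.2394]
eef_rot: [1.959, 0.47, -1.959]
wrist_force: [-0.1, 1.0, -7.4]
opening: 0.185
```

Emit:
send_rows --moves '[{"x": 0,"y": 0,"z": -3,"roll": 0},{"x": 0,"y": 0,"z": -5,"roll": 0},{"x": 0,"y": 0,"z": -5,"roll": 0},{"x": 0,"y": 0,"z": -5,"roll": 0},{"x": 0,"y": 0,"z": -4,"roll": 0},{"x": 0,"y": 0,"z": -3,"roll": 0}]'

```text
clock: 10.9
tcp_pos: [0.5745, -0.0191, 0.2142]
eef_rot: [1.959, 0.47, -1.959]
wrist_force: [-0.2, 0.8, -8.3]
opening: 0.182
```

```bash
python3 -c "
from h import *
st(); d=snap('top','t7.png'); cv2.imwrite('pics/t7c.png',cv2.resize(d['img'][110:230,270:400],None,fx=5,fy=5)[:,:,::-1]); d=snap('side','s7.png')
cv2.imwrite('pics/s7c.png',cv2.resize(d['img'][100:270,280:440],None,fx=3,fy=3)[:,:,::-1])"
```

```text
t 10.9 tcp [574.5 -19.1 214.2] jawyaw -63.0 toolx [-0.  0. -1.] open 0.182 F [-0.2  0.8 -8.3] T [-0.07  0.16  0.01] q [-0.45  0.6   0.7   1.73 -0.46  0.98 -0.67]
```

View pics/s7c.png

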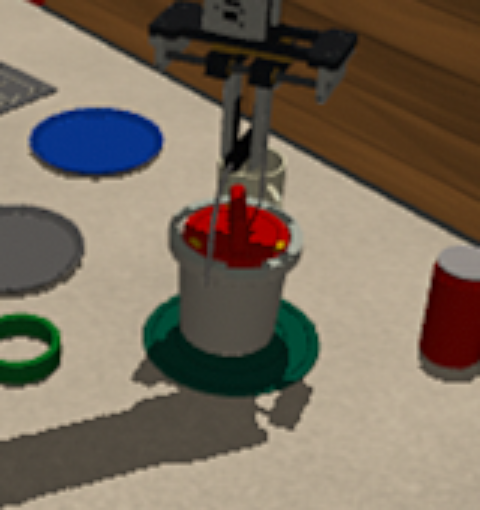

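View pics/t7c.png

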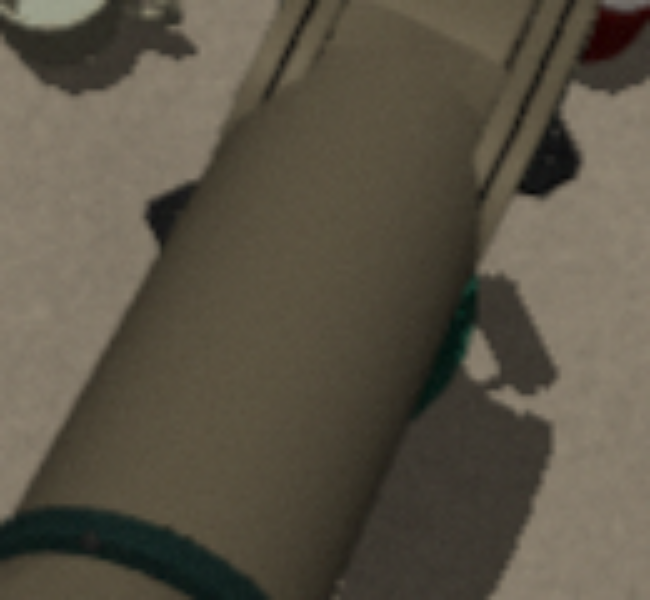

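The bucket hangs centred over the mat, at (230,330) in the side crop. Lowering slowly.

Emit:
send_rows --moves '[{"x": 0,"y": 0,"z": -3,"roll": 0},{"x": 0,"y": 0,"z": -3,"roll": 0},{"x": 0,"y": 0,"z": -2,"roll": 0},{"x": 0,"y": 0,"z": -2,"roll": 0},{"x": 0,"y": 0,"z": -1,"roll": 0},{"x": 0,"y": 0,"z": -1,"roll": 0},{"x": 0,"y": 0,"z": -1,"roll": 0},{"x": 0,"y": 0,"z": -1,"roll": 0}]'

```text
clock: 12.0
tcp_pos: [0.5747, -0.0191, 0.2006]
eef_rot: [1.959, 0.47, -1.959]
wrist_force: [-1.4, 0.5, -4.3]
opening: 0.183
```

Emit:
send_rows --moves '[{"x": 0,"y": 0,"z": -0.5,"roll": 0},{"x": 0,"y": 0,"z": -0.5,"roll": 0},{"x": 0,"y": 0,"z": 0,"roll": 0},{"x": 0,"y": 0,"z": 0,"roll": 0}]'

```text
clock: 12.5
tcp_pos: [0.5752, -0.0197, 0.2004]
eef_rot: [1.96, 0.469, -1.957]
wrist_force: [-2.0, -1.0, 4.2]
opening: 0.181
```

```bash
python3 -c "
from h import *
st(); d=snap('side','s8.png'); snap('wrist','w8.png')
cv2.imwrite('pics/s8c.png',cv2.resize(d['img'][100:270,280:440],None,fx=3,fy=3)[:,:,::-1])"
```

```text
t 12.5 tcp [575.2 -19.7 200.4] jawyaw -63.02 toolx [ 0.002 -0.    -1.   ] open 0.181 F [-2.  -1.   4.2] T [-0.28  0.64  0.01] q [-0.44  0.61  0.69  1.75 -0.47  0.95 -0.66]
```

View pics/s8c.png

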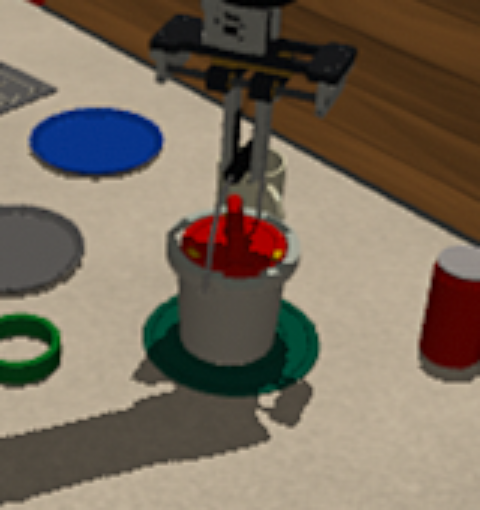

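View pics/w8.png

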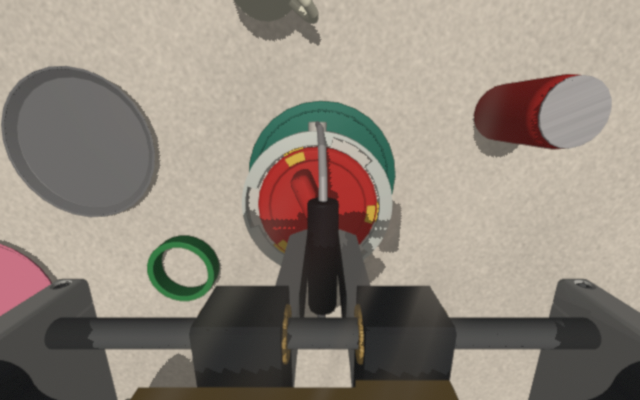

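The bucket is standing on the mat: Fz changed from −8 N to +4 N, and it is upright at (230,330) in the crop. Next the handle goes down on its +x side along the reverse arc.

Emit:
send_rows --moves '[{"x": -2,"y": 5,"z": 0,"roll": 0},{"x": -4,"y": 8,"z": 0,"roll": 0},{"x": -5,"y": 9,"z": -2,"roll": 0},{"x": -5,"y": 10,"z": -3,"roll": 0},{"x": -5,"y": 10,"z": -4,"roll": 0},{"x": -5,"y": 11,"z": -7,"roll": 0},{"x": -5,"y": 9,"z": -8,"roll": 0},{"x": -5,"y": 10,"z": -10,"roll": 0}]'

```text
clock: 13.6
tcp_pos: [0.5376, 0.0561, 0.1653]
eef_rot: [1.959, 0.476, -1.96]
wrist_force: [-3.0, 3.9, 3.3]
opening: 0.184
```

Emit:
send_rows --moves '[{"x": -4,"y": 8,"z": -11,"roll": 0},{"x": -3,"y": 6,"z": -12,"roll": 0},{"x": -3,"y": 5,"z": -12,"roll": 0},{"x": -2,"y": 3,"z": -12,"roll": 0},{"x": -1,"y": 2,"z": -12,"roll": 0},{"x": 0,"y": 1,"z": -10,"roll": 0},{"x": 0,"y": 0,"z": -8,"roll": 0},{"x": 0,"y": 0,"z": -6,"roll": 0}]'

```text
clock: 14.6
tcp_pos: [0.5236, 0.0814, 0.0819]
eef_rot: [1.957, 0.479, -1.964]
wrist_force: [-6.0, 12.7, 6.8]
opening: 0.182
```

Emit:
send_rows --moves '[{"x": 0,"y": 0,"z": 0,"roll": 0},{"x": 0,"y": 0,"z": 0,"roll": 0},{"x": 0,"y": 0,"z": 0,"roll": 0}]' --claw 0.45

```text
clock: 14.98
tcp_pos: [0.5267, 0.0762, 0.0828]
eef_rot: [1.961, 0.467, -1.957]
wrist_force: [0.2, -0.3, -0.3]
opening: 0.44
```

```bash
python3 -c "
from h import *
st(); d=snap('side','s9.png'); snap('wrist','w9.png')
cv2.imwrite('pics/s9c.png',cv2.resize(d['img'][100:270,280:440],None,fx=3,fy=3)[:,:,::-1])"
```

```text
t 14.97 tcp [526.7  76.2  82.8] jawyaw -63.08 toolx [ 0.002 -0.002 -1.   ] open 0.44 F [ 0.2 -0.3 -0.3] T [-0.05  0.2   0.  ] q [-0.56  0.71  0.57  1.97 -0.63  0.64 -0.69]
```

View pics/s9c.png

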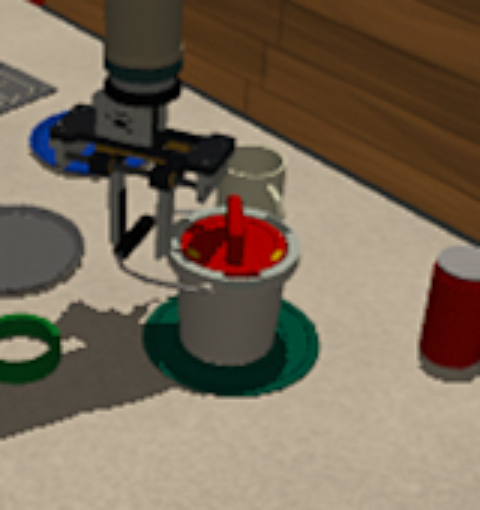

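View pics/w9.png

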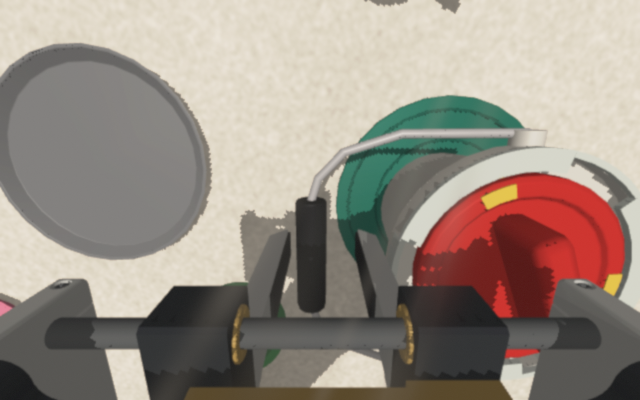

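The handle is released and lying down, with the tube free between the open fingers. Raising the tool to look at the lid.

Emit:
send_rows --moves '[{"x": -1,"y": 2,"z": 6,"roll": 0},{"x": 0,"y": 0,"z": 16,"roll": 0},{"x": 0,"y": 0,"z": 24,"roll": 0},{"x": 0,"y": 0,"z": 26,"roll": 0},{"x": 0,"y": 0,"z": 26,"roll": 0},{"x": 0,"y": 0,"z": 22,"roll": 0},{"x": 0,"y": 0,"z": 12,"roll": 0},{"x": 0,"y": 0,"z": 4,"roll": 0}]'

```text
clock: 16.08
tcp_pos: [0.5249, 0.0799, 0.2194]
eef_rot: [1.96, 0.471, -1.957]
wrist_force: [-0.4, -0.5, -0.1]
opening: 0.452
```

Emit:
send_rows --moves '[{"x": 0,"y": 0,"z": 0,"roll": 0}]' --claw 0.5

```text
clock: 16.2
tcp_pos: [0.5244, 0.0799, 0.2183]
eef_rot: [1.959, 0.471, -1.959]
wrist_force: [1.2, -0.4, 0.2]
opening: 0.496
```

```bash
cat > lid.py <<'E'
from h import *
def lid(f,zm,box=None,side=False):
    d=load(f); hsv=cv2.cvtColor(d['img'],cv2.COLOR_RGB2HSV);H,S=hsv[:,:,0],hsv[:,:,1]
    y=(H>15)&(H<32)&(S>130)
    if box: w=np.zeros_like(y); w[box[2]:box[3],box[0]:box[1]]=1; y&=w
    n,l,s_,ce=cv2.connectedComponentsWithStats(y.astype(np.uint8)); P=[]
    for i in range(1,n):
        if s_[i,4]>25: P.append(onplane(d,ce[i],zm)[:2]);print(s_[i,4],np.round(ce[i],1),np.round(P[-1],4))
    A=np.array(P); x=np.linalg.lstsq(np.c_[2*A,np.ones(len(A))],(A**2).sum(1),rcond=None)[0];print('lid c',x[:2],'r',np.hypot(*(A[0]-x[:2])))
    print([round(np.degrees(np.arctan2(*(q-x[:2])[::-1])),1) for q in A])
E
python3 -c "
from lid import *
st(); snap('wrist','w10.png'); lid('w10.png',.125,(370,640,100,270))"
```

```text
t 16.2 tcp [524.4  79.9 218.3] jawyaw -62.99 toolx [-0.  0. -1.] open 0.496 F [ 1.2 -0.4  0.2] T [-0.09  0.14  0.03] q [-0.69  0.54  0.74  1.85 -0.44  0.93 -0.84]
135 [419.5 155.8] [0.6035 0.0224]
129 [484.  207.8] [ 0.5892 -0.0598]
101 [402. 239.] [ 0.5254 -0.0064]
38 [394.3 241. ] [ 0.5201 -0.0007]
lid c [ 0.57048758 -0.01401533] r 0.04915430336384038
[np.float64(47.8), np.float64(-67.8), np.float64(170.4), np.float64(165.2)]
```

View pics/w10.png

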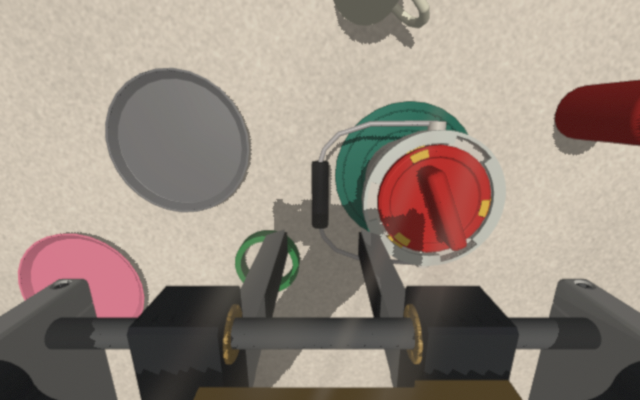

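The lid shows marks at (420,156), (484,208) and (402,239). The fourth blob at (394,241) is a lug, so I drop it. Lid centre ≈ (0.5727, −0.0146), with the bar at about 50°. Moving over it with the jaws at −40°.

Emit:
send_rows --moves '[{"x": 2,"y": -5,"z": 0,"roll": 1},{"x": 6,"y": -12,"z": -4,"roll": 3},{"x": 9,"y": -16,"z": -6,"roll": 4},{"x": 9,"y": -18,"z": -8,"roll": 4},{"x": 8,"y": -17,"z": -8,"roll": 4},{"x": 7,"y": -13,"z": -4,"roll": 4},{"x": 5,"y": -9,"z": 0,"roll": 2},{"x": 2,"y": -4,"z": 0,"roll": 1}]'

```text
clock: 17.25
tcp_pos: [0.5725, -0.0154, 0.188]
eef_rot: [1.702, 0.793, -1.703]
wrist_force: [-0.9, -0.3, -0.3]
opening: 0.497
```

Emit:
send_rows --moves '[{"x": 0,"y": 0,"z": -4,"roll": 0},{"x": 0,"y": 0,"z": -8,"roll": 0},{"x": 0,"y": 0,"z": -10,"roll": 0}]'

```text
clock: 17.62
tcp_pos: [0.5724, -0.0135, 0.1657]
eef_rot: [1.702, 0.795, -1.702]
wrist_force: [-0.4, 0.6, 0.4]
opening: 0.498
```

```bash
python3 -c "
from lid import *
st(); snap('wrist','w11.png'); d=snap('side','s11.png'); cv2.imwrite('pics/s11c.png',cv2.resize(d['img'][140:240,310:410],None,fx=5,fy=5,interpolation=cv2.INTER_CUBIC)[:,:,::-1])"
```

```text
t 17.62 tcp [572.4 -13.5 165.7] jawyaw -39.96 toolx [-0.  0. -1.] open 0.498 F [-0.4  0.6  0.4] T [-0.1  0.1  0. ] q [-0.38  0.63  0.56  1.79 -0.43  0.85 -0.31]
```

View pics/w11.png

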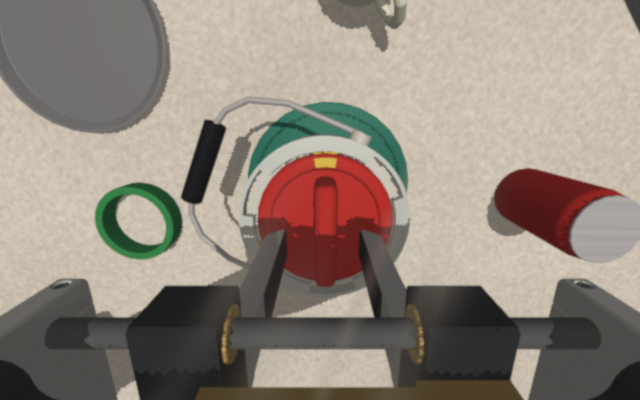

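View pics/s11c.png

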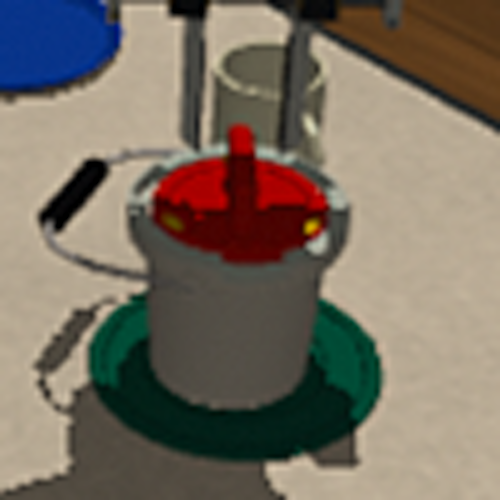

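The bar lies parallel to the fingers at column 326 and the finger centre is at 322.5, an offset of about 1 mm. I'll correct that, descend and grip.

Emit:
send_rows --moves '[{"x": 1,"y": -1,"z": -6,"roll": 0},{"x": 0,"y": 0,"z": -8,"roll": 0},{"x": 0,"y": 0,"z": -8,"roll": 0},{"x": 0,"y": 0,"z": -6,"roll": 0},{"x": 0,"y": 0,"z": -3,"roll": 0},{"x": 0,"y": 0,"z": -2,"roll": 0},{"x": 0,"y": 0,"z": 0,"roll": 0}]'

```text
clock: 18.6
tcp_pos: [0.5736, -0.0151, 0.1335]
eef_rot: [1.702, 0.794, -1.702]
wrist_force: [0.1, 0.1, 0.2]
opening: 0.497
```

Emit:
send_rows --moves '[{"x": 0,"y": 0,"z": 0,"roll": 0},{"x": 0,"y": 0,"z": 0,"roll": 0},{"x": 0,"y": 0,"z": 0,"roll": 0},{"x": 0,"y": 0,"z": 0,"roll": 0}]' --claw 0 --newtons 20

```text
clock: 19.1
tcp_pos: [0.5737, -0.0151, 0.1336]
eef_rot: [1.702, 0.794, -1.702]
wrist_force: [-0.3, 0.3, 0.4]
opening: 0.171
```

```bash
python3 -c "
from lid import *
st()"
```

```text
t 19.1 tcp [573.7 -15.1 133.6] jawyaw -40.0 toolx [ 0.  0. -1.] open 0.171 F [-0.3  0.3  0.4] T [-0.05  0.12  0.04] q [-0.35  0.67  0.53  1.82 -0.46  0.78 -0.28]
```

Emit:
send_rows --moves '[{"x": 0,"y": 0,"z": 0,"roll": 2},{"x": 0,"y": 0,"z": 0,"roll": 4},{"x": 0,"y": 0,"z": 0,"roll": 5},{"x": 0,"y": 0,"z": 0,"roll": 5},{"x": 0,"y": 0,"z": 0,"roll": 5},{"x": 0,"y": 0,"z": 0,"roll": 5},{"x": 0,"y": 0,"z": 0,"roll": 5},{"x": 0,"y": 0,"z": 0,"roll": 5}]'

```text
clock: 20.1
tcp_pos: [0.5737, -0.0153, 0.1335]
eef_rot: [1.258, 1.177, -1.257]
wrist_force: [0.7, 0.1, -0.0]
opening: 0.17
```

Emit:
send_rows --moves '[{"x": 0,"y": 0,"z": 0,"roll": 5},{"x": 0,"y": 0,"z": 0,"roll": 5},{"x": 0,"y": 0,"z": 0,"roll": 5},{"x": 0,"y": 0,"z": 0,"roll": 5},{"x": 0,"y": 0,"z": 0,"roll": 5},{"x": 0,"y": 0,"z": 0,"roll": 4},{"x": 0,"y": 0,"z": 0,"roll": 2},{"x": 0,"y": 0,"z": 0,"roll": 0}]'

```text
clock: 21.1
tcp_pos: [0.5737, -0.0153, 0.1336]
eef_rot: [0.856, 1.396, -0.855]
wrist_force: [-0.0, -1.5, 1.0]
opening: 0.167
```

```bash
python3 -c "
from lid import *
st(); snap('wrist','w12.png'); d=snap('side','s12.png'); cv2.imwrite('pics/s12c.png',cv2.resize(d['img'][140:240,310:410],None,fx=5,fy=5,interpolation=cv2.INTER_CUBIC)[:,:,::-1])"
```

```text
t 21.1 tcp [573.7 -15.3 133.6] jawyaw 26.99 toolx [ 0.  0. -1.] open 0.167 F [-0.  -1.5  1. ] T [-0.1  -0.01  0.05] q [-0.15  0.62  0.19  1.81 -0.17  0.73  0.61]
```

View pics/w12.png

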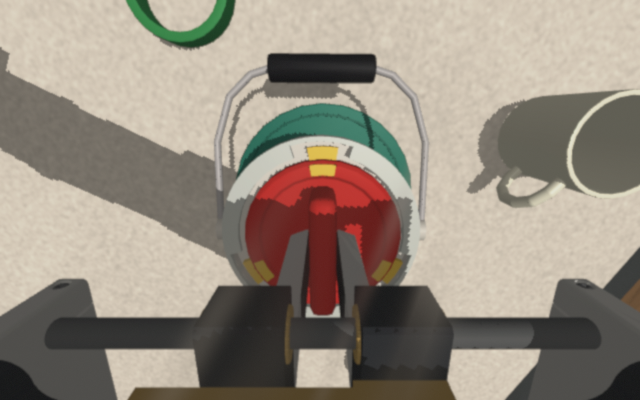

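View pics/s12c.png

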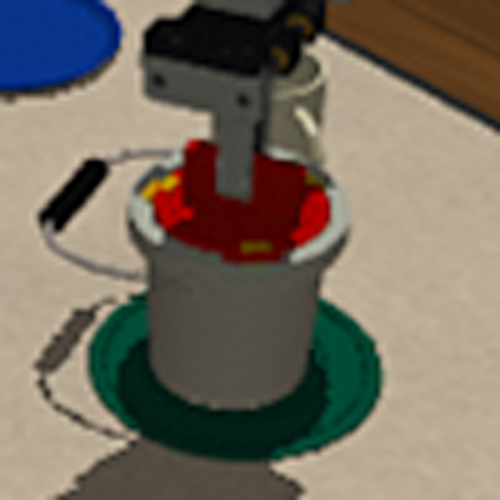

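The yellow lug at (321,152) sits centred in the slot, which spans columns 290–351. Lifting straight up slowly.

Emit:
send_rows --moves '[{"x": 0,"y": 0,"z": 1,"roll": 0},{"x": 0,"y": 0,"z": 2,"roll": 0},{"x": 0,"y": 0,"z": 2,"roll": 0},{"x": 0,"y": 0,"z": 2,"roll": 0},{"x": 0,"y": 0,"z": 2,"roll": 0}]'

```text
clock: 21.82
tcp_pos: [0.5736, -0.0151, 0.1427]
eef_rot: [0.856, 1.396, -0.855]
wrist_force: [0.3, 0.4, -1.7]
opening: 0.169
```

Emit:
send_rows --moves '[{"x": 0,"y": 0,"z": 2,"roll": 0},{"x": 0,"y": 0,"z": 3,"roll": 0},{"x": 0,"y": 0,"z": 4,"roll": 0},{"x": 0,"y": 0,"z": 5,"roll": 0},{"x": 0,"y": 0,"z": 6,"roll": 0},{"x": 0,"y": 0,"z": 6,"roll": 0},{"x": 0,"y": 0,"z": 5,"roll": 0}]'

```text
clock: 22.7
tcp_pos: [0.5738, -0.0151, 0.174]
eef_rot: [0.856, 1.396, -0.855]
wrist_force: [-0.1, -0.5, -1.1]
opening: 0.169
```

```bash
python3 -c "
from lid import *
st(); snap('wrist','w13.png'); d=snap('side','s13.png'); cv2.imwrite('pics/s13c.png',cv2.resize(d['img'][120:240,310:410],None,fx=5,fy=5,interpolation=cv2.INTER_CUBIC)[:,:,::-1])"
```

```text
t 22.7 tcp [573.8 -15.1 174. ] jawyaw 27.0 toolx [ 0.  0. -1.] open 0.169 F [-0.1 -0.5 -1.1] T [-0.05  0.   -0.02] q [-0.16  0.56  0.21  1.77 -0.15  0.82  0.59]
```

View pics/s13c.png

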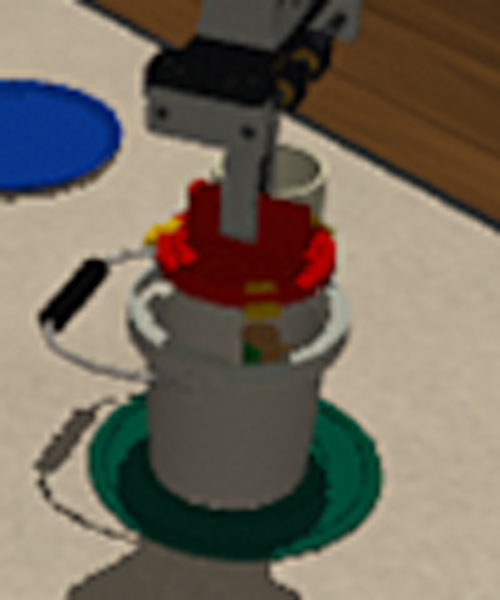

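View pics/w13.png

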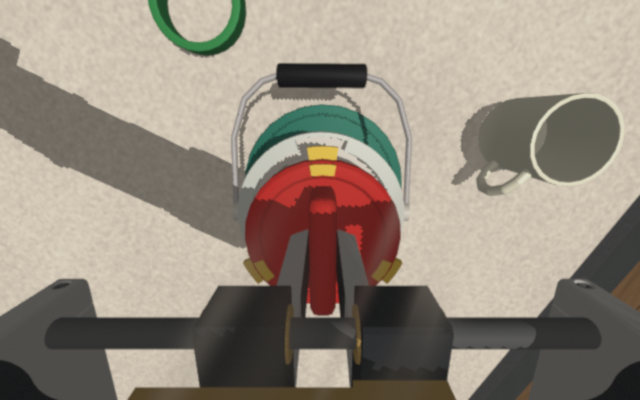

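The lid is off, with its lugs visible at (258,270), (322,155) and (387,270), and the bucket is still standing. Carrying the lid to the saucer.

Emit:
send_rows --moves '[{"x": 0,"y": 0,"z": 8,"roll": 0},{"x": -1,"y": 3,"z": 8,"roll": 0},{"x": -3,"y": 8,"z": 6,"roll": 0},{"x": -4,"y": 13,"z": 4,"roll": 0},{"x": -6,"y": 17,"z": 2,"roll": 0},{"x": -7,"y": 20,"z": 0,"roll": 0},{"x": -8,"y": 22,"z": 0,"roll": 0},{"x": -8,"y": 23,"z": 0,"roll": 0}]'

```text
clock: 23.8
tcp_pos: [0.5356, 0.0929, 0.2014]
eef_rot: [0.855, 1.397, -0.855]
wrist_force: [0.2, -0.1, -0.9]
opening: 0.169
```

Emit:
send_rows --moves '[{"x": -8,"y": 24,"z": 0,"roll": 0},{"x": -8,"y": 24,"z": 0,"roll": 0},{"x": -8,"y": 24,"z": 0,"roll": 0},{"x": -8,"y": 23,"z": 0,"roll": 0},{"x": -8,"y": 22,"z": -5,"roll": 0},{"x": -8,"y": 20,"z": -10,"roll": 0},{"x": -6,"y": 15,"z": -12,"roll": 0},{"x": -3,"y": 10,"z": -12,"roll": 0}]'

```text
clock: 24.8
tcp_pos: [0.4788, 0.2538, 0.1614]
eef_rot: [0.854, 1.397, -0.855]
wrist_force: [-0.0, 0.4, -0.6]
opening: 0.168
```

Emit:
send_rows --moves '[{"x": -2,"y": 7,"z": -12,"roll": 0},{"x": -1,"y": 4,"z": -14,"roll": 0},{"x": 0,"y": 0,"z": -14,"roll": 0},{"x": 0,"y": 0,"z": -14,"roll": 0},{"x": 0,"y": 0,"z": -12,"roll": 0},{"x": 0,"y": 0,"z": -10,"roll": 0},{"x": 0,"y": 0,"z": -6,"roll": 0},{"x": 0,"y": 0,"z": -3,"roll": 0}]'

```text
clock: 25.8
tcp_pos: [0.4766, 0.2638, 0.0772]
eef_rot: [0.856, 1.396, -0.856]
wrist_force: [-0.4, -0.1, -1.6]
opening: 0.168
```

```bash
python3 -c "
from lid import *
st(); snap('wrist','w14.png'); d=snap('side','s14.png'); cv2.imwrite('pics/s14c.png',cv2.resize(d['img'][100:240,230:410],None,fx=4,fy=4,interpolation=cv2.INTER_CUBIC)[:,:,::-1])"
```

```text
t 25.8 tcp [476.6 263.8  77.2] jawyaw 27.0 toolx [-0.  0. -1.] open 0.168 F [-0.4 -0.1 -1.6] T [-0.07  0.08  0.01] q [-0.66  0.67  0.16  1.93 -0.19  0.56  0.09]
```

View pics/s14c.png

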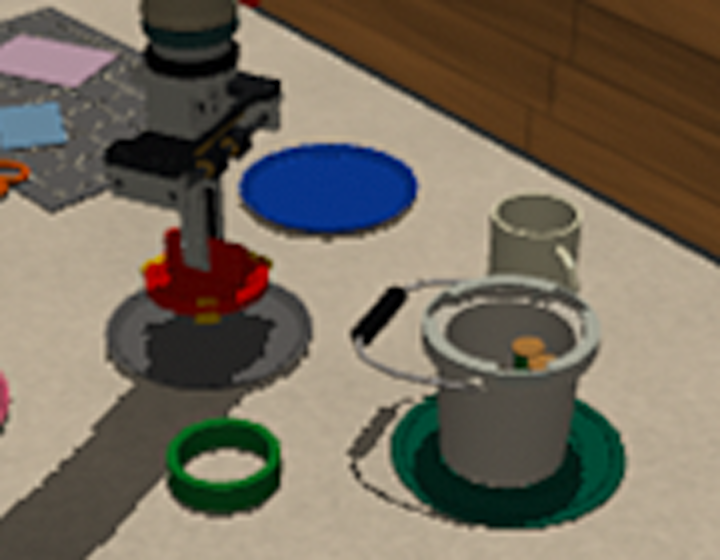

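View pics/w14.png

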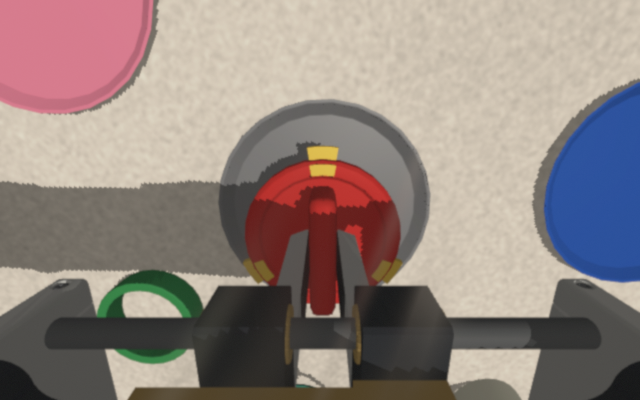

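The lid is centred over the saucer in both views. Lowering it.

Emit:
send_rows --moves '[{"x": 0,"y": 0,"z": -5,"roll": 0},{"x": 0,"y": 0,"z": -9,"roll": 0},{"x": 0,"y": 0,"z": -10,"roll": 0},{"x": 0,"y": 0,"z": -9,"roll": 0},{"x": 0,"y": 0,"z": -7,"roll": 0},{"x": 0,"y": 0,"z": -5,"roll": 0},{"x": 0,"y": 0,"z": -3,"roll": 0},{"x": 0,"y": 0,"z": -1,"roll": 0}]'

```text
clock: 26.9
tcp_pos: [0.4767, 0.2639, 0.0284]
eef_rot: [0.856, 1.396, -0.855]
wrist_force: [-0.2, 0.1, -1.0]
opening: 0.172
```

Emit:
send_rows --moves '[{"x": 0,"y": 0,"z": -1,"roll": 0},{"x": 0,"y": 0,"z": -1,"roll": 0},{"x": 0,"y": 0,"z": -1,"roll": 0},{"x": 0,"y": 0,"z": -0.5,"roll": 0},{"x": 0,"y": 0,"z": 0,"roll": 0}]'

```text
clock: 27.52
tcp_pos: [0.4766, 0.2639, 0.0249]
eef_rot: [0.856, 1.396, -0.856]
wrist_force: [-0.2, 0.3, -1.0]
opening: 0.17
```

```bash
python3 -c "
from lid import *
st()"
```

```text
t 27.52 tcp [476.6 263.9  24.9] jawyaw 27.0 toolx [-0.  0. -1.] open 0.17 F [-0.2  0.3 -1. ] T [-0.05  0.03 -0.06] q [-0.64  0.75  0.13  1.95 -0.2   0.45  0.11]
```

Emit:
send_rows --moves '[{"x": 0,"y": 0,"z": -0.5,"roll": 0},{"x": 0,"y": 0,"z": -0.5,"roll": 0},{"x": 0,"y": 0,"z": -0.5,"roll": 0},{"x": 0,"y": 0,"z": 0,"roll": 0}]'

```text
clock: 28.02
tcp_pos: [0.4766, 0.2639, 0.0235]
eef_rot: [0.856, 1.396, -0.855]
wrist_force: [-0.1, -1.3, 0.1]
opening: 0.172
```

Emit:
send_rows --moves '[{"x": 0,"y": 0,"z": -0.5,"roll": 0},{"x": 0,"y": 0,"z": 0,"roll": 0}]'

```text
clock: 28.28
tcp_pos: [0.4766, 0.2639, 0.0235]
eef_rot: [0.856, 1.396, -0.855]
wrist_force: [-0.8, 0.2, 5.2]
opening: 0.166
```

Contact confirmed at +5 N. Releasing and retreating upward.

Emit:
send_rows --moves '[{"x": 0,"y": 0,"z": 0,"roll": 0},{"x": 0,"y": 0,"z": 0,"roll": 0},{"x": 0,"y": 0,"z": 0,"roll": 0},{"x": 0,"y": 0,"z": 0,"roll": 0}]' --claw 0.5

```text
clock: 28.78
tcp_pos: [0.4766, 0.2638, 0.0229]
eef_rot: [0.855, 1.396, -0.856]
wrist_force: [-0.6, -0.6, -0.4]
opening: 0.496
```

Emit:
send_rows --moves '[{"x": 0,"y": 0,"z": 3,"roll": 0},{"x": 0,"y": 0,"z": 8,"roll": 0},{"x": 0,"y": 0,"z": 15,"roll": 0},{"x": 0,"y": 0,"z": 25,"roll": 0},{"x": 0,"y": 0,"z": 30,"roll": 0},{"x": 0,"y": 0,"z": 30,"roll": 0},{"x": 0,"y": 0,"z": 30,"roll": 0},{"x": 0,"y": 0,"z": 25,"roll": 0}]'

```text
clock: 29.78
tcp_pos: [0.4769, 0.2639, 0.1914]
eef_rot: [0.857, 1.395, -0.854]
wrist_force: [-0.8, 0.8, -0.8]
opening: 0.502
```

Emit:
send_rows --moves '[{"x": 0,"y": 10,"z": 10,"roll": 0},{"x": -2,"y": 25,"z": 5,"roll": 0},{"x": -4,"y": 35,"z": 0,"roll": 0},{"x": -5,"y": 40,"z": 0,"roll": 0},{"x": -5,"y": 40,"z": 0,"roll": 0},{"x": -4,"y": 25,"z": 0,"roll": 0},{"x": -2,"y": 10,"z": 0,"roll": 0},{"x": 0,"y": 0,"z": 0,"roll": 0}]'

```text
clock: 30.78
tcp_pos: [0.4541, 0.4489, 0.2036]
eef_rot: [0.854, 1.396, -0.856]
wrist_force: [0.2, -0.8, -0.3]
opening: 0.501
```

```bash
python3 -c "
from lid import *
st(); d=snap('top','t15.png');cv2.imwrite('pics/t15c.png',cv2.resize(d['img'][80:250,180:420],None,fx=3,fy=3,interpolation=cv2.INTER_CUBIC)[:,:,::-1]);  d=snap('side','s15.png'); cv2.imwrite('pics/s15c.png',cv2.resize(d['img'][100:240,230:410],None,fx=4,fy=4,interpolation=cv2.INTER_CUBIC)[:,:,::-1])
d=load('t15.png');hsv=cv2.cvtColor(d['img'],cv2.COLOR_RGB2HSV);H,S=hsv[:,:,0],hsv[:,:,1]
m=((H<8)|(H>172))&(S>150); w=np.zeros_like(m); w[160:235,200:270]=1
cs,_=cv2.findContours((m&w).astype(np.uint8),0,1); c=max(cs,key=cv2.contourArea); e=cv2.fitEllipse(cv2.convexHull(c)); print('lid',e,onplane(d,e[0],.015))
"
```

```text
t 30.77 tcp [454.1 448.9 203.6] jawyaw 27.05 toolx [-0.001 -0.001 -1.   ] open 0.501 F [ 0.2 -0.8 -0.3] T [-0.03  0.06 -0.02] q [-0.95  0.62  0.21  1.56 -0.15  0.98 -0.22]
lid ((234.78318786621094, 199.28488159179688), (36.99397659301758, 37.22237014770508), 110.04954528808594) [0.47548579 0.26082676 0.015     ]
```

View pics/s15c.png

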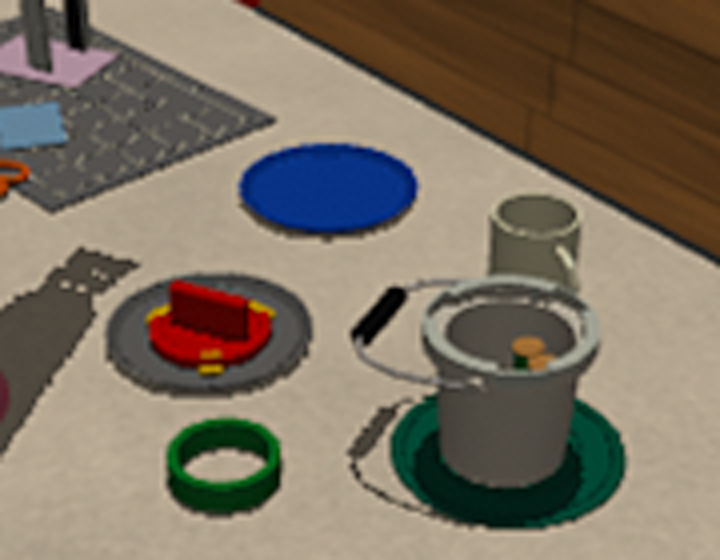

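View pics/t15c.png

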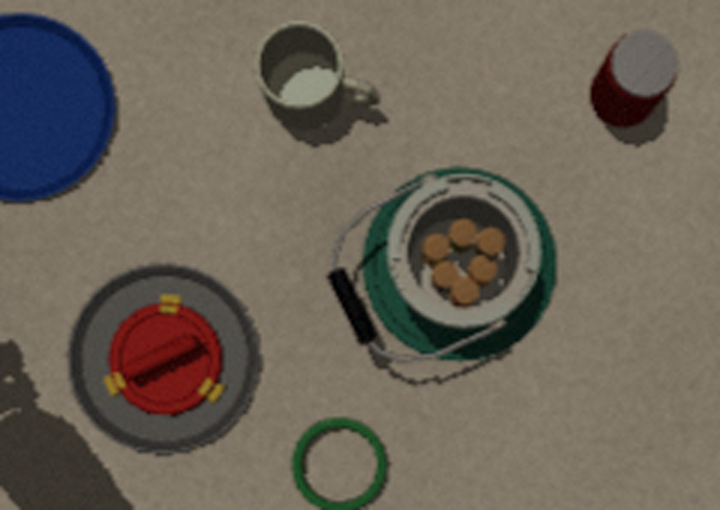

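The lid lies flat, marks up, at the centre of the grey saucer. The bucket stands on the mat with its handle down, and the bystanders are where they were. Handing in.

```bash
python3 -c "
from h import *
print(r.hand_in())"
```

```text
the job is handed in; nothing more can be done
None
```

I carried the bucket by its handle to the green mat, stood it there and laid the handle down on its +x side. I then turned the lid 67° anticlockwise, lifted it off, and set it in the grey saucer. I handed in at about 31 s of the 72 s allowed; the hand-in gives no verdict.

**Last checks, from the top and side pictures:**
- **Lid:** flat, right way up and about 3 mm from the saucer's centre. It touched down at about 5 N.
- **Bucket:** upright on the mat, about 4–5 mm off its centre by the measurement taken before the lid was turned.
- **Bystanders:** the can, mug and tape roll look unmoved. I judged this by eye and did not measure it.
- **Gripper:** clear of everything at hand-in.

**What failed or disagreed:**
- Two early move calls were refused because the rows left out keys; I resent them in full.
- The arm overshot about 8 mm after one sudden stop, well clear of everything, so I tapered the later moves.
- The side view first put the saucer about 15 mm away from where the top view did. I used the top and wrist values, and the final pictures bore them out.
- Sideways force reached about 13 N while laying the handle down, and the gripped tube had shifted about 6 mm. I measured the lid again before gripping it.

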